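# Lock a compressor pump just past its compression peak

## Task

The compressor pump is to be locked for setting its valves. Turn its spoked belt pulley clockwise (seen from above) until you feel the compression build up, peak and die away again, and stop just past that, before the air throws the pulley on; then take the collared locking pin out of the wooden block and lower it gently into the guide bush beside the pulley, so that it drops into the hidden crankshaft slot and its collar sits down on the bush, and let go. If the pin stands proud, lift it out before you turn the pulley again; force nothing, and leave the other things where they are.

Things in the scene. Friction and masses are not known exactly. Their poses are not given: they have to be found in the camera images.
- pump: fixed compressor pump, shaft upright: round cast housing 196 mm across, flat top 60 mm above the bench, on a 220 x 150 x 8 mm base plate, finned cylinder on its right (local -y, 177 mm out, head fittings up to 111 mm high). Origin on the bench on the shaft axis; z up. One compression in each turn. From the start top dead centre (TDC) lies 105 to 165 degrees of clockwise turning ahead, unseen
- shaft_end (a point): point on the shaft axis 98 mm above the bench. Turning takes 0.2 N m of friction everywhere. Compression adds to it from some 85 degrees before TDC, by 0.33 to 0.4 N m at its peak 35 to 42 degrees before TDC, and by nothing at TDC. Past TDC it drives the pulley on: 0.1 N m at 6 degrees past; friction holds the pulley still to about 12 degrees past, beyond that it runs away
- pulley: spoked belt pulley, flat on the pump: rim 132 mm outside, 112 mm inside, 66 to 88 mm above the bench; hub 34 mm across, nut up to 98 mm; three straight spokes 12 mm wide, 69 to 85 mm above the bench, at 0, 120, 240 degrees from its x axis, with open windows 39 mm wide from hub to rim between them. Origin on the shaft axis at bench height; z up. Clamped on its shaft at any angle
- bush_mouth (a point): centre of the upper mouth of the upright steel guide bush on the housing, 82 mm from the shaft axis (pump's -x side), 22 mm outside, 14 mm inside diameter, mouth 90 mm above the bench; z up. Inside the housing below it runs the crankshaft disc, its top 54 mm below the mouth. The slot in the disc lies under the bush from 2 to 10 degrees past TDC and is deeper than the pin needs
- lock_pin: steel locking pin, 109 mm long, upright in the block, tip 6 mm above the bench at the start: shank 12 mm thick and 66 mm long, tapered over its last 6 mm, then a collar 26 mm wide, 5 mm thick, then a round knurled grip 16 mm thick, 38 mm tall. The only tool in the block with a wide collar; in any of the three holes. Origin at the tip of the shank; z along the pin to the grip
- spoke_mid (a point): the middle of the top of the spoke on the pulley's x axis, 37 mm from the shaft axis, 85 mm above the bench
- pin_shoulder (a point): underside of the pin's collar on the pin's axis, 66 mm above its tip; lies at the bush mouth when the pin is home, and 12 mm above it when the pin rests on the disc beside the slot
- pin_tip (a point): the tip of the pin's shank, on its axis
- pin_block: fixed wooden block 56 x 150 x 40 mm with three holes in a row 48 mm apart, where the pin and two drifts stand; origin under its centre, the row along its y. Between block and pump the front flap of a big carton overhangs the bench, its edge 0.25 m up and 0.52 to 0.56 m ahead of the robot's base: carry things past it on the robot's side
- drift_taper: a bystander in the block: dark tapered drift, no collar, 102 mm long; origin at its tip
- drift_short: a bystander in the block: shorter dark drift with a small flat head, 86 mm long; origin at its tip
- oil_jar: bystander: glass jar, 74 mm across, 116 mm tall; origin under its centre
- tape_measure: bystander: tape measure, 36 x 84 x 70 mm; origin under its centre
- pliers: bystander: pliers lying flat, 168 mm long; origin at its underside
- coffee_cup: bystander: lidded paper cup, 87 mm across, 134 mm tall; origin under its centre

How it is judged:
On the way, in this order (a step that is already met when the one before it is completed fails the run):
1. the pulley has been turned at least a quarter turn with the pin still in the block (distance of spoke_mid from where it was at the start of the episode above 0.05 m and distance of lock_pin from where it was at the start of the episode below 0.02 m), for 0.1 s.
2. the pin is home: its collar is down on the bush (z of pin_shoulder in the frame of bush_mouth below 0.003 m and horizontal distance between pin_shoulder and bush_mouth below 0.003 m), for 0.2 s.
At the end, for the whole second after the job is handed in: The locking pin stands upright (within 4.5 degrees) in the bush with its collar within 3 mm of the bush mouth, so its tip is in the crankshaft slot just past top dead centre; pin and pulley are at rest (all of step 2 and z of pin_shoulder in the frame of bush_mouth above -0.003 m and angle between lock_pin's own z axis and vertical below 0.08 rad and linear speed of lock_pin below 0.02 m/s and angular speed of pulley below 0.05 rad/s); the robot touches nothing.
It fails at once if the pulley is turned (faster than 0.1 rad/s) while the pin is in the bush and its tip is not yet in the slot (horizontal distance between pin_tip and bush_mouth below 0.006 m and z of pin_tip in the frame of bush_mouth between -0.0555 and -0.005 m and angular speed of pulley above 0.1 rad/s).
It fails at once if the pulley is pushed, struck or jammed with more than 40 N (contact force between the arm and pulley above 40 N).
It fails at once if the pin is forced against the pump with more than 40 N (contact force between lock_pin and pump above 40 N).
It fails at once if a drift is pulled out or knocked about (distance of any of drift_taper, drift_short from where it was at the start of the episode above 0.02 m).
It fails at once if the jar, cup, tape measure or pliers is pushed away by more than 30 mm (distance of any of oil_jar, tape_measure, pliers, coffee_cup from where it was at the start of the episode above 0.03 m).
It also fails if it takes over 72 s, if anything falls off the work surface, if the arm or the gripper's body presses on something with over 40 N, if the wrist force passes 120 N, or if a joint passes its speed limit or range.

## Robot

A 7-joint arm with a two-finger parallel gripper is mounted at the origin on a cart in front of the work surface, level with it; the furniture and walls round the work are solid. World frame = base frame: x ahead of the robot, y to its left, z up, the work surface at z = 0. Lengths are in m, angles in rad, forces in N, time in s.
With the tool pointing down it reaches from about 0.425 to 0.875 m from the base axis. Payload 8.4 kg.
Tool frame: the origin (TCP) lies midway between the tips of the shut fingers; the grasp point (between the pads) lies 19 mm behind it; z points along the fingers, y is the line along which they close (so a half turn about z gives the same grasp; the last joint's range is limited). The gripper opens to 87 mm and grips with 3 to 60 N. Pads are 19 mm wide; open, the fingers measure 117 mm over their backs; the gripper's body (75 mm by 190 mm) begins 51 mm behind the grasp point.
Start: joints at [-1.247, 0.333, 0.04, 1.465, -0.013, 1.343, -0.059], TCP at [0.267, 0.593, 0.223] pointing down, gripper open.
Joint ranges: [-2.58, 2.58], [-0.38, 2.09], [-1.3, 1.39], [0.25, 2.4], [-1.5, 4.64], [0.08, 2.09], [-2.65, 2.65]. Speed limits (rad/s): [2.22, 2.22, 2.79, 2.79, 3.14, 3.14, 3.14].

## Interface

Orientations are given as a 3x3 rotation matrix whose columns are the frame's x, y, z axes.
In Python, from workcell import monitor, viewer, job gives the robot as it stands.
- The arm moves only by the tool arm_command, never from a script. Its argument "plan" is a list of rows, each a list of 6 numbers: the shift along the tool's x, y, z in m, then the turn, a rotation vector about the tool's x, y, z in rad. In form: [[x, y, z, rx, ry, rz], ...]. A call has 1 to 8 rows; each row is the pose to reach, as a shift and turn from the pose commanded when the call began, along the tool's axes at that moment; what a row does not reach only later rows make up. A row lasts 1/12 s, in which the tool goes at most 41.7 mm and 7.16 degrees, less where a joint would pass 70% of its speed; a pose out of reach is approached as far as the arm can. A call with a gripper value outside its range is refused whole. "claw" is the opening, from 0 (shut) to 1 (fully open), set as the call begins (left out, the last holds). The fingers move at their own pace and stop on an object; "squeeze" is the grip in N (left out, the last holds). Time passes only in rows, so rows that repeat a pose let the fingers close. It gives the time, the measured TCP pose, the force, the opening and the grip force at its end, in the units of the state.
- monitor.get_obs(): the state, without advancing time (a new reading comes with each control period).
- viewer.snapshot(name): name is "scene" or "top"; returns a dict with "image" (384x512x3 uint8, red, green, blue), "depth" (384x512 float32, m along the optical axis (not along the pixel's ray), 0 where there is no reading), "fov_y" (degrees; the focal length in pixels is half the picture's height over the tangent of half this angle, whatever the lens; pixels are square), "cx", "cy" (the principal point, pixels), "xyz" and "rotation" of the camera in the world. Camera axes: x right, y down, z forward; pixel columns grow to the right and rows downward; lengths in m; the calibration is good to about 2 mm. A picture is of the moment at which its call begins.
- job.sign_off(): hands the job in; it is judged then, once.
The state is a dict: "time_s": time; "joint_positions": joint angles; "dq": joint speeds; "effort": joint torques, N m; "ee_pos": TCP position; "tool_rot": TCP orientation; "wrist_force": force on the tool from outside, world axes, zero at the start; "ft_torque": the same for the moment, N m; "opening": opening from 0.0 (shut) to 1.0 (fully open); "grasp_force": force on a finger pad.
Only numpy, scipy, OpenCV 4.12 (cv2) and the standard library are available. Lean on these libraries where they do the work, as an engineer would, in place of code of your own. Each camera call takes 0.05 s, during which the arm holds its last target. There are 200 camera calls.

## Working session

There is one attempt and no reset: what is moved stays moved. The work goes in short steps, Python scripts to look and compute and a tool call to move; the robot and the scene stay as the last step left them, time stands still between calls to the robot, and variables do not carry over. Pictures are saved under pics/ and viewed, at most 10 in all, crops included, and the job is handed in when it is done.

Besides the shell and the picture viewer there is one more tool, called after ">>>" by a JSON object that holds its "op" and its "data", one argument or row to a line. arm_command: Moves the arm, as the interface text tells. Its arguments: {"type":"object","properties":{"plan":{"type":"array"},"claw":{"type":"number"},"squeeze":{"type":"number"}},"required":["plan"]}

```bash
ls; mkdir -p pics; cat > h.py <<'E'
import numpy as np, cv2
from workcell import monitor, viewer, job
def snap(n):
    s=viewer.snapshot(n); s['f']=s['image'].shape[0]/2/np.tan(np.radians(s['fov_y'])/2); return s
def ray(s,u,v):
    d=np.array([(u-s['cx'])/s['f'],(v-s['cy'])/s['f'],1.]); return np.array(s['rotation'])@d
def onz(s,u,v,z):
    d=ray(s,u,v); c=np.array(s['xyz']); return c+d*(z-c[2])/d[2]
def cloud(s):
    h,w=s['depth'].shape; u,v=np.meshgrid(np.arange(w),np.arange(h))
    p=np.stack([(u-s['cx'])/s['f'],(v-s['cy'])/s['f'],np.ones((h,w))],-1)*s['depth'][...,None]
    return p@np.array(s['rotation']).T+np.array(s['xyz'])
def proj(s,p):
    q=np.array(s['rotation']).T@(np.array(p)-np.array(s['xyz'])); return q[0]/q[2]*s['f']+s['cx'],q[1]/q[2]*s['f']+s['cy']
def save(s,name): cv2.imwrite('pics/'+name,cv2.cvtColor(s['image'],cv2.COLOR_RGB2BGR))
E
python3 - <<'E'
from h import *
for n in('scene','top'):
    s=snap(n); save(s,n+'0.png'); print(n,s['xyz'],s['f'],s['cx'],s['cy'],np.round(s['rotation'],3).tolist())
    np.savez(n+'0.npz',**s)
o=monitor.get_obs(); print(o)
E
```

```text
pics
scene [ 0.12301771 -0.87243324  0.62621218] 351.58937190459045 251.33463804463813 195.7020047431876 [[0.867, -0.255, 0.427], [-0.498, -0.452, 0.74], [0.004, -0.855, -0.519]]
top [ 0.46163178 -0.11105508  1.55093561] 494.8696249024181 253.61647956927672 188.66464566069754 [[0.025, -0.997, 0.068], [-1.0, -0.024, 0.011], [-0.009, -0.068, -0.998]]
{'time_s': 0.1, 'joint_positions': array([-1.24722698,  0.33384801,  0.03983688,  1.46618348, -0.01340749,
        1.3433122 , -0.05848129]), 'dq': array([-0.00019729, -0.00220309,  0.00042103, -0.00136437,  0.00089247,
       -0.00023604,  0.00160358]), 'effort': array([ 4.43929079e-03, -6.57803822e+01,  1.34016585e+00, -4.04711831e+01,
       -5.96097205e-02,  4.08635207e-02,  6.92022013e-05]), 'ee_pos': array([0.26651064, 0.59237736, 0.22174238]), 'tool_rot': array([[-9.11970929e-01,  4.10254479e-01, -5.35616519e-04],
       [ 4.10254821e-01,  9.11969880e-01, -1.38564401e-03],
       [-8.00005275e-05, -1.48340631e-03, -9.99998897e-01]]), 'wrist_force': array([ 0.43776456, -0.23042625, -0.70899576]), 'ft_torque': array([-0.04976353,  0.03696007, -0.05242574]), 'grasp_force': 0.0, 'opening': 0.9978290996717695}
```

View pics/scene0.png

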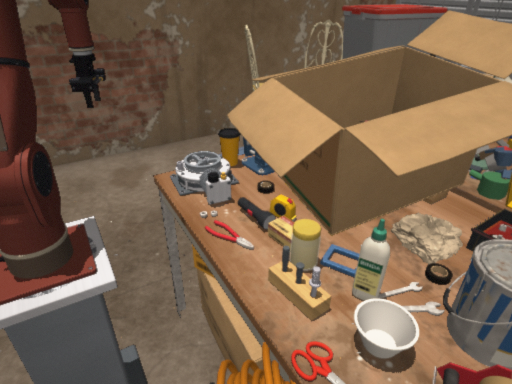

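View pics/top0.png

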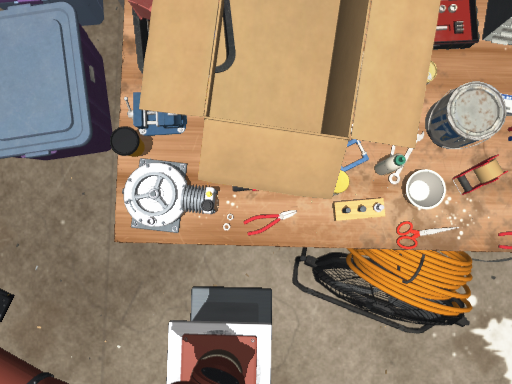

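The scene view shows the pump around (205,170) and the block around (300,285). In the top view, up is +x and right is -y: the pulley is at (155,194), and the block at (359,209) has its shiny collared tool at the right, about (378,208).

```bash
python3 - <<'E'
from h import *
t=dict(np.load('top0.npz')); s=dict(np.load('scene0.npz'))
im=cv2.cvtColor(t['image'],cv2.COLOR_RGB2BGR); i2=cv2.cvtColor(s['image'],cv2.COLOR_RGB2BGR)
def crop(i,x,y,w,h,k): return cv2.resize(i[y:y+h,x:x+w],None,fx=k,fy=k,interpolation=cv2.INTER_CUBIC)
a=crop(im,115,150,110,90,4); b=crop(im,325,190,70,40,4)
c=crop(i2,165,140,80,65,4); d=crop(i2,265,235,70,80,4)
out=np.zeros((600,800,3),np.uint8)
for q,(x,y) in ((a,(0,0)),(b,(450,0)),(c,(450,170)),): out[y:y+q.shape[0],x:x+q.shape[1]]=q
out[275:275+0]=0
d=crop(i2,265,240,70,60,3); out[365:365+d.shape[0],0:d.shape[1]]=d
cv2.imwrite('pics/crops.png',out)
for u,v,z in((155,194,.088),(344,210,.1),(361,210,.1),(378,208,.115)): print(onz(t,u,v,z).round(4))
C=cloud(t)
for u,v in((155,194),(344,210),(361,210),(378,208)): print(C[v,u].round(4))
E
```

```text
[0.5386 0.1971 0.088 ]
[ 0.5045 -0.361   0.1   ]
[ 0.5057 -0.4106  0.1   ]
[ 0.5123 -0.4566  0.115 ]
[0.5382 0.1957 0.0945]
[ 0.5047 -0.3619  0.0948]
[ 0.506  -0.4126  0.0903]
[ 0.5126 -0.459   0.1049]
```

View pics/crops.png

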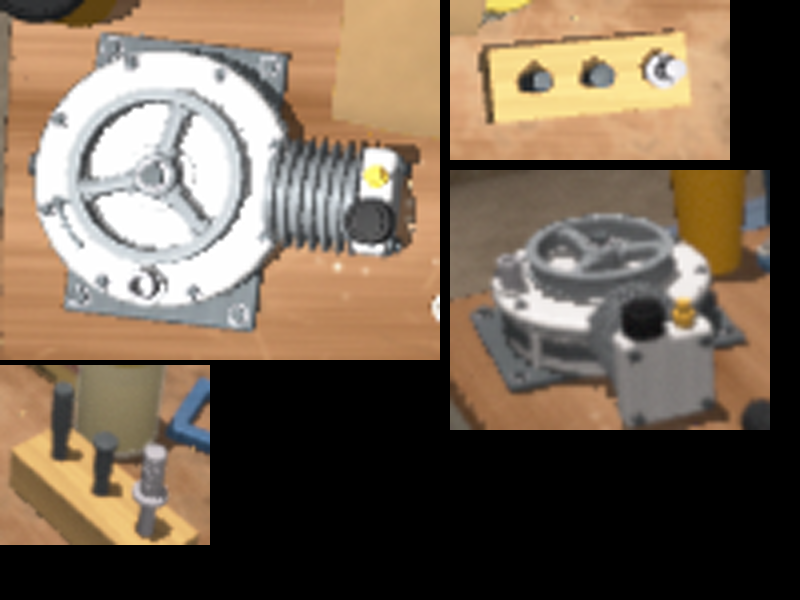

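The crop montage shows:
- **Pulley:** rim centre near px (155,193), with spokes pointing left, up-right and down-right at roughly 99°, -21° and -141° in the world.
- **Bush:** a ring near px (151.5,221).
- **Pin:** the collared pin stands in the hole at the -y end of the block, near px (378,207).

Next I'll measure these and the flap corner from depth.

```bash
python3 - <<'E'
from h import *
from scipy.optimize import least_squares
t=dict(np.load('top0.npz')); C=cloud(t).reshape(-1,3)
c=np.array([.538,.196])
P=C[np.hypot(*(C[:,:2]-c).T)<.13]
R=np.hypot(*(P[:,:2]-c).T)
rim=P[(P[:,2]>.08)&(P[:,2]<.093)&(R>.05)&(R<.072)]
f=lambda q:np.hypot(rim[:,0]-q[0],rim[:,1]-q[1])-q[2]
q=least_squares(f,[*c,.061],loss='soft_l1',f_scale=.004).x; print('rim',len(rim),q.round(4),rim[:,2].mean(), np.median(P[(R>.07)&(R<.09),2]))
c=q[:2]
d=P[:,:2]-c; R=np.hypot(*d.T); A=np.degrees(np.arctan2(d[:,1],d[:,0]))
sp=(P[:,2]>.076)&(P[:,2]<.092)&(R>.022)&(R<.05)
z=np.exp(3j*np.radians(A[sp])).mean(); print('spoke ang mod120',np.degrees(np.angle(z))/3,abs(z),sp.sum())
b=P[(P[:,2]>.078)&(R>.07)&(R<.095)&(abs(abs(A)-180)<40)]; print('bush pts',len(b),b.mean(0).round(4),b.min(0).round(3),b.max(0).round(3))
pin=C[(abs(C[:,0]-.51)<.03)&(C[:,1]<-.43)&(C[:,1]>-.49)&(C[:,2]>.06)]; print('pin',len(pin)); print(pin[np.argsort(-pin[:,2])].round(4)[:20])
fl=C[(C[:,2]>.2)&(C[:,2]<.45)&(C[:,0]>.4)&(C[:,0]<.75)&(abs(C[:,1])<.4)]
for y in np.arange(-.3,.2,.03):
    g=fl[abs(fl[:,1]-y)<.015]
    if len(g): i=g[:,0].argmin(); print(round(y,2),g[i].round(3),g[g[:,0].argmax()].round(3))
i=fl[:,1].argmax(); print('flap maxy',fl[i])
E
```

```text
rim 434 [0.5401 0.2018 0.0603] 0.08783364506206852 0.06202664959749293
spoke ang mod120 -17.058438548646688 0.9279955733246738 124
bush pts 34 [0.4584 0.2093 0.089 ] [0.449 0.2   0.078] [0.467 0.221 0.097]
pin 68
[[ 0.5209 -0.4639  0.1201]
 [ 0.5182 -0.4673  0.1182]
 [ 0.5153 -0.4646  0.1175]
 [ 0.5124 -0.4647  0.117 ]
 [ 0.5182 -0.4647  0.117 ]
 [ 0.518  -0.459   0.1168]
 [ 0.5096 -0.4677  0.1166]
 [ 0.5183 -0.4706  0.1162]
 [ 0.5182 -0.4622  0.1155]
 [ 0.5153 -0.4623  0.1149]
 [ 0.5096 -0.4653  0.1149]
 [ 0.5152 -0.4596  0.1144]
 [ 0.5124 -0.4598  0.1137]
 [ 0.5155 -0.4684  0.1137]
 [ 0.5211 -0.4627  0.1134]
 [ 0.5127 -0.4716  0.1127]
 [ 0.5126 -0.4688  0.1121]
 [ 0.5242 -0.4659  0.1118]
 [ 0.5156 -0.4718  0.1115]
 [ 0.5125 -0.4632  0.1114]]
-0.3 [ 0.53  -0.294  0.261] [ 0.731 -0.315  0.208]
-0.27 [ 0.53  -0.278  0.261] [ 0.683 -0.259  0.353]
-0.24 [ 0.532 -0.25   0.26 ] [ 0.685 -0.237  0.354]
-0.21 [ 0.534 -0.223  0.262] [ 0.689 -0.203  0.356]
-0.18 [ 0.538 -0.194  0.269] [ 0.692 -0.17   0.363]
-0.15 [ 0.542 -0.158  0.269] [ 0.696 -0.144  0.364]
-0.12 [ 0.546 -0.124  0.273] [ 0.7   -0.11   0.367]
-0.09 [ 0.548 -0.103  0.268] [ 0.703 -0.078  0.372]
-0.06 [ 0.552 -0.075  0.275] [ 0.705 -0.059  0.371]
-0.03 [ 0.557 -0.044  0.277] [ 0.708 -0.028  0.376]
-0.0 [ 0.56  -0.005  0.285] [0.711 0.003 0.382]
0.03 [0.563 0.015 0.285] [0.75  0.025 0.389]
0.06 [0.57  0.046 0.285] [0.75  0.07  0.375]
0.09 [0.719 0.079 0.372] [0.749 0.103 0.367]
0.12 [0.725 0.105 0.364] [0.75  0.116 0.362]
0.15 [0.729 0.142 0.354] [0.75  0.141 0.359]
0.18 [0.734 0.17  0.35 ] [0.75  0.181 0.345]
flap maxy [0.74773093 0.19175903 0.34289673]
```

```bash
cat >> h.py <<'E'
def go(x,y,z,yaw):
    "tool-frame shift & turn from measured pose to a tool-down pose whose y axis lies at yaw (deg)"
    from scipy.spatial.transform import Rotation as R
    o=monitor.get_obs(); T=o['tool_rot']; a=np.radians(yaw); yy=np.array([np.cos(a),np.sin(a),0]); zz=np.array([0,0,-1.])
    G=np.column_stack([np.cross(yy,zz),yy,zz])
    d=T.T@(np.array([x,y,z])-o['ee_pos']); r=R.from_matrix(T.T@G).as_rotvec()
    print('d',d.round(4).tolist(),'r',r.round(4).tolist())
def st():
    o=monitor.get_obs(); T=o['tool_rot']; print('t %.2f'%o['time_s'],'p',o['ee_pos'].round(4),'yaw %.2f'%np.degrees(np.arctan2(T[1,1],T[0,1])),'F',o['wrist_force'].round(2),'M',o['ft_torque'].round(3),'open %.3f g %.1f'%(o['opening'],o['grasp_force']),'q7 %.2f'%o['joint_positions'][6])
E
python3 -c "
from h import *
go(.513,.176,.22,133)"
```

```text
d [-0.3956, -0.2786, 0.0022] r [-0.0014, -0.0008, -1.1732]
```

>>> {"op": "arm_command", "data": {
  "plan": [
    [-0.2,-0.14,0,0,0,-0.6],
    [-0.2,-0.14,0,0,0,-0.6],
    [-0.2,-0.14,0,0,0,-0.6],
    [-0.396,-0.279,0.002,0,0,-1.173],
    [-0.396,-0.279,0.002,0,0,-1.173],
    [-0.396,-0.279,0.002,0,0,-1.173],
    [-0.396,-0.279,0.002,0,0,-1.173],
    [-0.396,-0.279,0.002,0,0,-1.173]
  ],
  "claw": 0.32,
  "squeeze": 8
}}

```text
time_s: 0.77
ee_pos: [0.4303, 0.3163, 0.2213]
tool_rot: [[-0.858, -0.514, -0.0], [-0.514, 0.858, -0.0], [0.0, -0.0, -1.0]]
wrist_force: [0.2, 0.6, -0.0]
opening: 0.479
grasp_force: 0.0
```

```bash
python3 -c "
from h import *
st();go(.513,.176,.13,133)"
```

```text
t 0.77 p [0.4303 0.3163 0.2213] yaw 120.93 F [ 0.24  0.56 -0.02] M [ 0.074 -0.034  0.047] open 0.479 g 0.0 q7 1.41
d [0.0011, -0.1628, 0.0913] r [-0.0, -0.0003, -0.2106]
```

>>> {"op": "arm_command", "data": {
  "plan": [
    [0.001,-0.163,0,0,0,-0.2106],
    [0.001,-0.163,0,0,0,-0.2106],
    [0.001,-0.163,0.0,0,0,-0.2106],
    [0.001,-0.163,0.0,0,0,-0.2106],
    [0.001,-0.163,0.06,0,0,-0.2106],
    [0.001,-0.163,0.091,0,0,-0.2106],
    [0.001,-0.163,0.091,0,0,-0.2106],
    [0.001,-0.163,0.091,0,0,-0.2106]
  ]
}}

```text
time_s: 1.43
ee_pos: [0.5096, 0.1768, 0.1279]
tool_rot: [[-0.735, -0.678, -0.006], [-0.678, 0.735, -0.003], [0.006, 0.002, -1.0]]
wrist_force: [0.1, 0.0, 0.3]
opening: 0.325
grasp_force: 0.0
```

```bash
python3 -c "
from h import *
st();go(.513,.176,.070,133)
t=snap('top'); s=snap('scene')
f=lambda i,x,y,w,h,k: cv2.resize(i[y:y+h,x:x+w,::-1],None,fx=k,fy=k,interpolation=cv2.INTER_CUBIC)
a=f(t['image'],115,140,110,100,3.6); b=f(s['image'],165,120,110,100,3.6)
cv2.imwrite('pics/near.png',np.hstack([a,b]))"
```

```text
t 1.43 p [0.5096 0.1768 0.1279] yaw 132.70 F [0.12 0.   0.35] M [0.105 0.035 0.   ] open 0.325 g 0.0 q7 1.94
d [-0.0023, -0.0029, 0.0579] r [0.0017, -0.0062, -0.0052]
```

View pics/near.png

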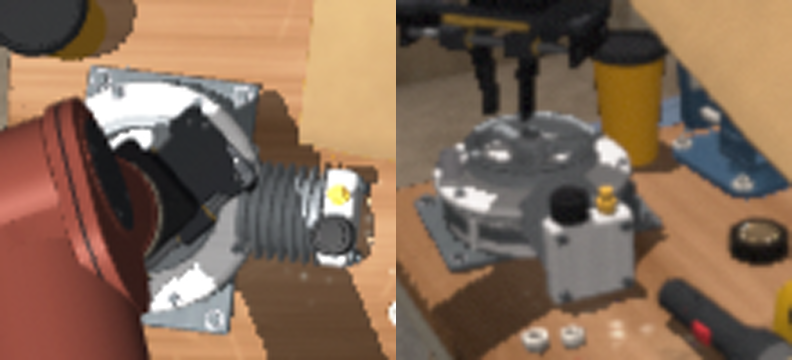

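The gripper is above the pulley: its fingers sit near (490-530,100) in the scene half, and it is well clear of the flap. I'll descend over the spoke gently.

>>> {"op": "arm_command", "data": {
  "plan": [
    [-0.002,-0.003,0.01,0,-0.006,-0.005],
    [-0.002,-0.003,0.02,0,-0.006,-0.005],
    [-0.002,-0.003,0.028,0,-0.006,-0.005],
    [-0.002,-0.003,0.035,0,-0.006,-0.005],
    [-0.002,-0.003,0.04,0,-0.006,-0.005],
    [-0.002,-0.003,0.046,0,-0.006,-0.005],
    [-0.002,-0.003,0.052,0,-0.006,-0.005],
    [-0.002,-0.003,0.056,0,-0.006,-0.005]
  ]
}}

```text
time_s: 2.2
ee_pos: [0.5152, 0.1767, 0.0738]
tool_rot: [[-0.732, -0.682, 0.004], [-0.682, 0.732, 0.004], [-0.006, 0.0, -1.0]]
wrist_force: [-0.9, -0.4, -0.8]
opening: 0.318
grasp_force: 0.0
```

>>> {"op": "arm_command", "data": {
  "plan": [
    [0,0,0,0,0,0],
    [0,0,0,0,0,0],
    [0,0,0,0,0,0],
    [0,0,0,0,0,0]
  ],
  "claw": 0.0,
  "squeeze": 8
}}

```text
time_s: 2.53
ee_pos: [0.5146, 0.1774, 0.0746]
tool_rot: [[-0.731, -0.682, 0.003], [-0.682, 0.731, 0.005], [-0.005, 0.001, -1.0]]
wrist_force: [-3.3, 2.3, 0.5]
opening: 0.142
grasp_force: 8.1
```

```bash
python3 -c "
from h import *
st();go(.513,.176,.070,133)"
```

```text
t 2.53 p [0.5146 0.1774 0.0746] yaw 133.02 F [-3.28  2.25  0.47] M [0.503 0.898 0.184] open 0.142 g 8.1 q7 1.97
d [0.0022, 0.0001, 0.0046] r [0.0012, 0.0054, 0.0003]
```

The fingers hold the 12 mm spoke. First 20° clockwise, in circular steps.

>>> {"op": "arm_command", "data": {
  "plan": [
    [0,0.0015,0.001,0,0,0.0436],
    [-0.0001,0.0031,0.002,0,0,0.0873],
    [-0.0003,0.0046,0.003,0,0,0.1309],
    [-0.0005,0.0061,0.003,0,0,0.1745],
    [-0.0008,0.0076,0.003,0,0,0.2182],
    [-0.0012,0.0091,0.003,0,0,0.2618],
    [-0.0016,0.0106,0.003,0,0,0.3054],
    [-0.0021,0.0121,0.003,0,0,0.3491]
  ]
}}

```text
time_s: 3.2
ee_pos: [0.5098, 0.1859, 0.073]
tool_rot: [[-0.922, -0.387, 0.006], [-0.387, 0.922, 0.003], [-0.007, 0.001, -1.0]]
wrist_force: [-3.8, -5.4, 11.6]
opening: 0.153
grasp_force: 8.0
```

```bash
cat >> h.py <<'E'
C0=np.array([.5401,.2013])
def tq(c=C0):
    o=monitor.get_obs(); T=o['tool_rot']; d=o['ee_pos'][:2]-c; F=o['wrist_force']; r=np.hypot(*d)
    yaw=np.degrees(np.arctan2(T[1,1],T[0,1]))
    print('t %.2f'%o['time_s'],'p',o['ee_pos'].round(4),'turn by yaw %.1f by pos %.1f'%((133-yaw)%360,(-137-np.degrees(np.arctan2(d[1],d[0])))%360),'r %.4f'%r,'Ft',round((T[:,1]@F),2),'Frad',round(T[:,0]@F,2),'Mz %.3f'%o['ft_torque'][2],'tau %.3f'%(d[0]*F[1]-d[1]*F[0]+o['ft_torque'][2]),'Fz %.1f g %.1f op %.3f'%(F[2],o['grasp_force'],o['opening']),'q7 %.2f'%o['joint_positions'][6])
E
python3 -c "
from h import *
tq()"
```

```text
t 3.20 p [0.5098 0.1859 0.073 ] turn by yaw 20.2 by pos 16.0 r 0.0340 Ft -3.51 Frad 5.52 Mz 0.159 tau 0.265 Fz 11.6 g 8.0 op 0.153 q7 1.61
```

>>> {"op": "arm_command", "data": {
  "plan": [
    [0,0.0023,-0.001,0,0,0.0654],
    [-0.0003,0.0046,-0.001,0,0,0.1309],
    [-0.0007,0.0069,-0.001,0,0,0.1963],
    [-0.0012,0.0091,-0.001,0,0,0.2618],
    [-0.0019,0.0113,-0.001,0,0,0.3272],
    [-0.0027,0.0135,-0.001,0,0,0.3927],
    [-0.0036,0.0156,-0.001,0,0,0.4581],
    [-0.0047,0.0177,-0.001,0,0,0.5236]
  ]
}}

```text
time_s: 3.87
ee_pos: [0.5055, 0.2035, 0.0731]
tool_rot: [[-0.992, 0.126, 0.003], [0.126, 0.992, 0.002], [-0.002, 0.002, -1.0]]
wrist_force: [-6.9, -6.9, 9.9]
opening: 0.152
grasp_force: 7.8
```

```bash
python3 -c "
from h import *
tq()"
```

```text
t 3.87 p [0.5055 0.2035 0.0731] turn by yaw 50.3 by pos 46.6 r 0.0347 Ft -7.66 Frad 5.95 Mz 0.137 tau 0.389 Fz 9.9 g 7.8 op 0.152 q7 1.07
```

>>> {"op": "arm_command", "data": {
  "plan": [
    [0.001,0.0015,-0.001,0,0,0.0436],
    [0.001,0.0031,-0.001,0,0,0.0873],
    [0.0008,0.0046,-0.001,0,0,0.1309],
    [0.0005,0.0061,-0.001,0,0,0.1745],
    [0.0002,0.0076,-0.001,0,0,0.2182],
    [-0.0002,0.0091,-0.001,0,0,0.2618],
    [-0.0006,0.0106,-0.001,0,0,0.3054],
    [-0.0011,0.0121,-0.001,0,0,0.3491]
  ]
}}

```text
time_s: 4.53
ee_pos: [0.5076, 0.2147, 0.0733]
tool_rot: [[-0.889, 0.457, 0.002], [0.457, 0.889, 0.001], [-0.001, 0.002, -1.0]]
wrist_force: [-5.5, -7.1, 2.4]
opening: 0.154
grasp_force: 8.2
```

```bash
python3 -c "
from h import *
tq()"
```

```text
t 4.53 p [0.5076 0.2147 0.0733] turn by yaw 70.2 by pos 65.4 r 0.0352 Ft -8.83 Frad 1.66 Mz 0.159 tau 0.463 Fz 2.4 g 8.2 op 0.154 q7 0.72
```

>>> {"op": "arm_command", "data": {
  "plan": [
    [0,0.0012,0,0,0,0.0327],
    [0,0.0023,0,0,0,0.0654],
    [-0.0002,0.0035,0,0,0,0.0982],
    [-0.0003,0.0046,0,0,0,0.1309],
    [-0.0005,0.0058,0,0,0,0.1636],
    [-0.0007,0.0069,0,0,0,0.1963],
    [-0.0009,0.008,0,0,0,0.2291],
    [-0.0012,0.0091,0,0,0,0.2618]
  ]
}}

```text
time_s: 5.2
ee_pos: [0.5117, 0.2221, 0.0731]
tool_rot: [[-0.741, 0.671, -0.001], [0.671, 0.741, 0.0], [0.001, -0.0, -1.0]]
wrist_force: [-9.6, -8.1, 5.7]
opening: 0.161
grasp_force: 8.0
```

```bash
python3 -c "
from h import *
tq()"
```

```text
t 5.20 p [0.5117 0.2221 0.0731] turn by yaw 85.2 by pos 79.2 r 0.0352 Ft -12.49 Frad 1.66 Mz 0.153 tau 0.585 Fz 5.7 g 8.0 op 0.161 q7 0.47
```

>>> {"op": "arm_command", "data": {
  "plan": [
    [0,0.0012,0,0,0,0.0327],
    [0,0.0023,0,0,0,0.0654],
    [-0.0002,0.0035,0,0,0,0.0982],
    [-0.0003,0.0046,0,0,0,0.1309],
    [-0.0005,0.0058,0,0,0,0.1636],
    [-0.0007,0.0069,0,0,0,0.1963],
    [-0.0009,0.008,0,0,0,0.2291],
    [-0.0012,0.0091,0,0,0,0.2618]
  ]
}}

```text
time_s: 5.87
ee_pos: [0.5177, 0.2287, 0.073]
tool_rot: [[-0.543, 0.84, -0.002], [0.84, 0.543, 0.001], [0.002, -0.001, -1.0]]
wrist_force: [-12.4, -5.6, 7.1]
opening: 0.166
grasp_force: 7.8
```

```bash
python3 -c "
from h import *
tq()"
```

```text
t 5.87 p [0.5177 0.2287 0.073 ] turn by yaw 100.1 by pos 93.8 r 0.0354 Ft -13.5 Frad 2.0 Mz 0.134 tau 0.601 Fz 7.1 g 7.8 op 0.166 q7 0.22
```

>>> {"op": "arm_command", "data": {
  "plan": [
    [0,0.0008,0,0,0,0.0218],
    [0,0.0015,0,0,0,0.0436],
    [0,0.0023,0,0,0,0.0654],
    [-0.0001,0.0031,0,0,0,0.0873],
    [-0.0002,0.0038,0,0,0,0.1091],
    [-0.0003,0.0046,0,0,0,0.1309],
    [-0.0004,0.0054,0,0,0,0.1527],
    [-0.0005,0.0061,0,0,0,0.1745]
  ]
}}

```text
time_s: 6.53
ee_pos: [0.523, 0.2326, 0.0731]
tool_rot: [[-0.39, 0.921, -0.002], [0.921, 0.39, 0.002], [0.003, -0.001, -1.0]]
wrist_force: [-12.7, -3.1, 6.4]
opening: 0.161
grasp_force: 7.7
```

```bash
python3 -c "
from h import *
tq()"
```

```text
t 6.53 p [0.523  0.2326 0.0731] turn by yaw 110.1 by pos 104.3 r 0.0356 Ft -12.92 Frad 2.14 Mz 0.083 tau 0.533 Fz 6.4 g 7.7 op 0.161 q7 0.06
```

>>> {"op": "arm_command", "data": {
  "plan": [
    [0,0.0008,0,0,0,0.0218],
    [0,0.0015,0,0,0,0.0436],
    [0,0.0023,0,0,0,0.0654],
    [-0.0001,0.0031,0,0,0,0.0873],
    [-0.0002,0.0038,0,0,0,0.1091],
    [-0.0003,0.0046,0,0,0,0.1309],
    [-0.0004,0.0054,0,0,0,0.1527],
    [-0.0005,0.0061,0,0,0,0.1745]
  ]
}}

```text
time_s: 7.2
ee_pos: [0.5293, 0.2355, 0.0732]
tool_rot: [[-0.224, 0.974, -0.001], [0.974, 0.224, 0.003], [0.003, -0.0, -1.0]]
wrist_force: [-9.7, -0.7, 3.1]
opening: 0.156
grasp_force: 7.7
```

```bash
python3 -c "
from h import *
tq()"
```

```text
t 7.20 p [0.5293 0.2355 0.0732] turn by yaw 120.0 by pos 115.4 r 0.0358 Ft -9.59 Frad 1.49 Mz 0.126 tau 0.465 Fz 3.1 g 7.7 op 0.156 q7 -0.09
```

>>> {"op": "arm_command", "data": {
  "plan": [
    [0,0.0004,0,0,0,0.0109],
    [0,0.0008,0,0,0,0.0218],
    [0,0.0012,0,0,0,0.0327],
    [0,0.0015,0,0,0,0.0436],
    [0,0.0019,0,0,0,0.0545],
    [0,0.0023,0,0,0,0.0654],
    [-0.0001,0.0027,0,0,0,0.0763],
    [-0.0001,0.0031,0,0,0,0.0873]
  ]
}}

```text
time_s: 7.87
ee_pos: [0.5328, 0.2366, 0.0733]
tool_rot: [[-0.139, 0.99, 0.0], [0.99, 0.139, 0.004], [0.004, 0.001, -1.0]]
wrist_force: [-7.0, 2.2, 1.0]
opening: 0.146
grasp_force: 7.7
```

```bash
python3 -c "
from h import *
tq()"
```

```text
t 7.87 p [0.5328 0.2366 0.0733] turn by yaw 125.0 by pos 121.3 r 0.0360 Ft -6.6 Frad 3.18 Mz 0.084 tau 0.313 Fz 1.0 g 7.7 op 0.146 q7 -0.17
```

>>> {"op": "arm_command", "data": {
  "plan": [
    [0,0.0004,0,0,0,0.0109],
    [0,0.0008,0,0,0,0.0218],
    [0,0.0012,0,0,0,0.0327],
    [0,0.0015,0,0,0,0.0436],
    [0,0.0019,0,0,0,0.0545],
    [0,0.0023,0,0,0,0.0654],
    [-0.0001,0.0027,0,0,0,0.0763],
    [-0.0001,0.0031,0,0,0,0.0873]
  ]
}}

```text
time_s: 8.53
ee_pos: [0.5364, 0.2372, 0.0734]
tool_rot: [[-0.053, 0.999, 0.001], [0.999, 0.053, 0.004], [0.004, 0.002, -1.0]]
wrist_force: [-6.0, 3.3, -2.3]
opening: 0.144
grasp_force: 7.7
```

```bash
python3 -c "
from h import *
tq()"
```

```text
t 8.53 p [0.5364 0.2372 0.0734] turn by yaw 130.0 by pos 127.2 r 0.0361 Ft -5.81 Frad 3.58 Mz 0.081 tau 0.284 Fz -2.3 g 7.7 op 0.144 q7 -0.25
```

>>> {"op": "arm_command", "data": {
  "plan": [
    [0,0.0003,0,0,0,0.0087],
    [0,0.0006,0,0,0,0.0175],
    [0,0.0009,0,0,0,0.0262],
    [0,0.0012,0,0,0,0.0349],
    [0,0.0015,0,0,0,0.0436],
    [0,0.0018,0,0,0,0.0524]
  ]
}}

```text
time_s: 9.03
ee_pos: [0.5391, 0.2372, 0.0735]
tool_rot: [[0.0, 1.0, 0.003], [1.0, -0.0, 0.004], [0.004, 0.003, -1.0]]
wrist_force: [-3.6, 4.8, -5.9]
opening: 0.139
grasp_force: 7.9
```

```bash
python3 -c "
from h import *
tq()"
```

```text
t 9.03 p [0.5391 0.2372 0.0735] turn by yaw 133.0 by pos 131.4 r 0.0359 Ft -3.67 Frad 4.73 Mz -0.001 tau 0.125 Fz -5.9 g 7.9 op 0.139 q7 -0.29
```

>>> {"op": "arm_command", "data": {
  "plan": [
    [0,0.0003,0,0,0,0.0087],
    [0,0.0006,0,0,0,0.0175],
    [0,0.0009,0,0,0,0.0262],
    [0,0.0012,0,0,0,0.0349],
    [0,0.0015,0,0,0,0.0436],
    [0,0.0018,0,0,0,0.0524]
  ]
}}

```text
time_s: 9.53
ee_pos: [0.5415, 0.237, 0.0735]
tool_rot: [[0.053, 0.999, 0.004], [0.999, -0.053, 0.004], [0.005, 0.004, -1.0]]
wrist_force: [-1.5, 4.7, -8.3]
opening: 0.138
grasp_force: 8.0
```

```bash
python3 -c "
from h import *
tq()"
```

```text
t 9.53 p [0.5415 0.237  0.0735] turn by yaw 136.0 by pos 135.2 r 0.0358 Ft -1.76 Frad 4.59 Mz 0.072 tau 0.132 Fz -8.3 g 8.0 op 0.138 q7 -0.34
```

```bash
cat >> h.py <<'E'
def avg(n=12,c=C0):
    L=[]
    for i in range(n):
        viewer.snapshot('top'); o=monitor.get_obs(); T=o['tool_rot']; d=o['ee_pos'][:2]-c; F=o['wrist_force']
        L.append([d[0]*F[1]-d[1]*F[0]+o['ft_torque'][2],T[:,1]@F,T[:,0]@F,o['ft_torque'][2],o['grasp_force'],*o['ee_pos']])
    L=np.array(L); print('tau,Ft,Fr,Mz,g,p',L.mean(0).round(4),'sd',L.std(0).round(3)); print(L[:,0].round(3))
E
python3 -c "
from h import *
avg();tq()"
```

```text
tau,Ft,Fr,Mz,g,p [ 0.0697 -0.9674  5.3905  0.0385  7.9795  0.5416  0.237   0.0735] sd [0.026 0.528 0.539 0.026 0.003 0.    0.    0.   ]
[0.105 0.091 0.046 0.058 0.061 0.116 0.048 0.018 0.056 0.068 0.083 0.086]
t 10.13 p [0.5416 0.237  0.0735] turn by yaw 136.0 by pos 135.4 r 0.0357 Ft -0.36 Frad 5.25 Mz 0.076 tau 0.086 Fz -8.2 g 8.0 op 0.138 q7 -0.34
```

>>> {"op": "arm_command", "data": {
  "plan": [
    [0,0,0,0,0,0],
    [0,0,0,0,0,0],
    [0,0,0,0,0,0],
    [0,0,0,0,0,0],
    [0,0,0,0,0,0]
  ],
  "claw": 0.3
}}

```text
time_s: 10.55
ee_pos: [0.5422, 0.236, 0.0742]
tool_rot: [[0.053, 0.999, 0.005], [0.999, -0.053, 0.004], [0.004, 0.005, -1.0]]
wrist_force: [0.5, 0.5, -0.4]
opening: 0.293
grasp_force: 0.0
```

```bash
python3 -c "
from h import *
avg(6);tq()"
```

```text
tau,Ft,Fr,Mz,g,p [ 0.0073  0.0222 -0.1414  0.008   0.      0.5419  0.2362  0.074 ] sd [0.019 0.419 0.345 0.018 0.    0.    0.    0.   ]
[ 0.039  0.006 -0.022 -0.005  0.013  0.013]
t 10.85 p [0.5418 0.2363 0.0739] turn by yaw 136.0 by pos 135.8 r 0.0350 Ft -0.36 Frad 0.23 Mz -0.000 tau 0.013 Fz 0.1 g 0.0 op 0.298 q7 -0.34
```

>>> {"op": "arm_command", "data": {
  "plan": [
    [0,0,-0.02,0,0,0],
    [0,0,-0.05,0,0,0],
    [0,0,-0.09,0,0,0],
    [0,0,-0.13,0,0,0],
    [0,0,-0.15,0,0,0],
    [0,0,-0.15,0,0,0]
  ]
}}

```text
time_s: 11.35
ee_pos: [0.5435, 0.2364, 0.2294]
tool_rot: [[0.053, 0.999, 0.011], [0.999, -0.053, 0.009], [0.009, 0.011, -1.0]]
wrist_force: [0.1, -0.2, 0.8]
opening: 0.3
grasp_force: 0.0
```

```bash
python3 -c "
from h import *
st();go(.40,.0,.23,0);go(.40,.0,.23,90);go(.40,.0,.23,-90)"
```

```text
t 11.35 p [0.5435 0.2364 0.2294] yaw -3.06 F [ 0.15 -0.17  0.82] M [-0.045  0.048 -0.038] open 0.300 g 0.0 q7 -0.42
d [-0.2437, -0.1307, -0.0042] r [0.0108, -0.0089, -0.0533]
d [-0.2437, -0.1307, -0.0042] r [0.0156, 0.0015, -1.6241]
d [-0.2437, -0.1307, -0.0042] r [0.0015, -0.0154, 1.5175]
```

```bash
python3 -c "
from h import *
t=dict(np.load('top0.npz')); C=cloud(t).reshape(-1,3)
print(onz(t,378.25,207.5,.077),onz(t,381,206.75,.115))
m=(C[:,2]>.12)&(C[:,1]<-.3)&(C[:,1]>-.65)&(C[:,0]>.4)&(C[:,0]<.66)
g=C[m]; 
for y in np.arange(-.64,-.3,.04):
    h=g[abs(g[:,1]-y)<.02]
    if len(h): print(round(y,2),'minx',h[h[:,0].argmin()].round(3),'maxz',h[:,2].max().round(3))
go(.43,.10,.25,-90)
"
```

```text
[ 0.51509979 -0.46643879  0.077     ] [ 0.5160863 -0.465199   0.115    ]
-0.52 minx [ 0.624 -0.502  0.137] maxz 0.216
-0.48 minx [ 0.521 -0.464  0.12 ] maxz 0.32
-0.36 minx [ 0.573 -0.356  0.122] maxz 0.124
-0.32 minx [ 0.536 -0.302  0.257] maxz 0.348
d [-0.1421, -0.1058, -0.023] r [0.0015, -0.0154, 1.5175]
```

>>> {"op": "arm_command", "data": {
  "plan": [
    [-0.142,-0.06,-0.02,0,0,0.7],
    [-0.142,-0.06,-0.02,0,0,0.7],
    [-0.142,-0.06,-0.02,0,0,0.7],
    [-0.142,-0.106,-0.02,0,-0.01,1.0],
    [-0.142,-0.106,-0.02,0,-0.01,1.2],
    [-0.25,-0.106,-0.02,0,-0.01,1.43],
    [-0.35,-0.106,-0.02,0,-0.01,1.43],
    [-0.4,-0.106,-0.02,0,-0.01,1.43]
  ],
  "claw": 0.37
}}

```text
time_s: 12.02
ee_pos: [0.4202, -0.0265, 0.2421]
tool_rot: [[0.866, 0.5, 0.001], [0.5, -0.866, -0.0], [0.001, 0.001, -1.0]]
wrist_force: [1.3, -0.5, 0.7]
opening: 0.367
grasp_force: 0.0
```

```bash
python3 -c "
from h import *
st();go(.43,-.2,.24,-85);go(.42,-.40,.23,-85)
t=snap('top'); C=cloud(t).reshape(-1,3); c=np.array([.5401,.2018]); d=C[:,:2]-c; R=np.hypot(*d.T); sp=(C[:,2]>.076)&(C[:,2]<.092)&(R>.022)&(R<.05); A=np.arctan2(d[:,1],d[:,0])
z=np.exp(3j*A[sp]).mean(); a=np.degrees(np.angle(z))/3; print('spokes',a,abs(z),sp.sum(),'turn mod120',(-17.06-a)%120); np.savez('top1.npz',**t)
"
```

```text
t 12.02 p [ 0.4202 -0.0265  0.2421] yaw -60.02 F [ 1.28 -0.5   0.71] M [-0.121  0.062 -0.002] open 0.367 g 0.0 q7 -1.27
d [-0.0782, 0.1552, 0.0021] r [0.0005, -0.0014, 0.4359]
d [-0.1868, 0.3234, 0.0121] r [0.0005, -0.0014, 0.4359]
spokes -32.78364106042914 0.9250937164190627 129 turn mod120 15.723641060429141
```

>>> {"op": "arm_command", "data": {
  "plan": [
    [-0.187,0.323,0.005,0,0,0.436],
    [-0.187,0.323,0.01,0,0,0.436],
    [-0.187,0.323,0.012,0,0,0.436],
    [-0.187,0.323,0.012,0,0,0.436],
    [-0.187,0.323,0.012,0,0,0.436],
    [-0.187,0.323,0.012,0,0,0.436],
    [-0.187,0.323,0.012,0,0,0.436],
    [-0.187,0.323,0.012,0,0,0.436]
  ]
}}

```text
time_s: 12.73
ee_pos: [0.4222, -0.3343, 0.2336]
tool_rot: [[0.996, 0.093, 0.003], [0.093, -0.996, -0.0], [0.003, 0.001, -1.0]]
wrist_force: [0.5, 1.4, 2.2]
opening: 0.365
grasp_force: 0.0
```

```bash
python3 -c "
from h import *
st();go(.5155,-.4658,.16,-85)"
```

```text
t 12.73 p [ 0.4222 -0.3343  0.2336] yaw -84.68 F [0.48 1.39 2.21] M [0.065 0.13  0.093] open 0.365 g 0.0 q7 -0.67
d [0.0806, 0.1395, 0.0739] r [0.0005, -0.0026, 0.0055]
```

>>> {"op": "arm_command", "data": {
  "plan": [
    [0.02,0.06,0,0,0,0],
    [0.04,0.1,0,0,0,0],
    [0.08,0.139,0,0,0,0],
    [0.08,0.139,0.02,0,-0.002,0],
    [0.08,0.139,0.05,0,-0.002,0],
    [0.08,0.139,0.073,0,-0.002,0],
    [0.08,0.139,0.073,0,-0.002,0],
    [0.08,0.139,0.073,0,-0.002,0]
  ]
}}

```text
time_s: 13.4
ee_pos: [0.5126, -0.4644, 0.159]
tool_rot: [[0.996, 0.089, -0.005], [0.089, -0.996, 0.001], [-0.005, -0.002, -1.0]]
wrist_force: [-0.2, -0.2, 0.7]
opening: 0.371
grasp_force: 0.0
```

```bash
python3 -c "
from h import *
st();go(.5155,-.4658,.084,-85)
t=snap('top'); s=snap('scene')
f=lambda i,x,y,w,h,k: cv2.resize(i[y:y+h,x:x+w,::-1],None,fx=k,fy=k,interpolation=cv2.INTER_CUBIC)
a=f(t['image'],320,150,90,90,4.2); b=f(s['image'],250,210,90,90,4.2)
cv2.imwrite('pics/pin.png',np.hstack([a,b]))"
```

```text
t 13.40 p [ 0.5126 -0.4644  0.159 ] yaw -84.87 F [-0.19 -0.22  0.66] M [-0.044  0.143  0.031] open 0.371 g 0.0 q7 -0.42
d [0.0032, 0.0018, 0.0749] r [-0.0017, 0.0046, 0.0023]
```

View pics/pin.png

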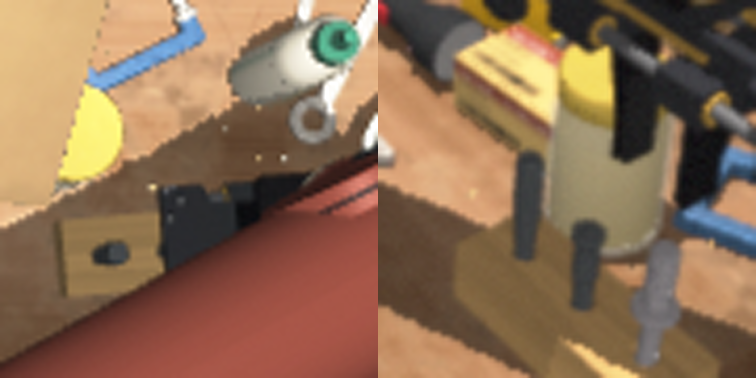

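In the scene half, the pin (top at about (662,248)) lies below and midway between the fingertips at (635,155) and (697,200). The jar and drifts are clear, so I'll descend.

>>> {"op": "arm_command", "data": {
  "plan": [
    [0.003,0.002,0.012,0,0.004,0],
    [0.003,0.002,0.024,0,0.004,0],
    [0.003,0.002,0.036,0,0.004,0],
    [0.003,0.002,0.046,0,0.004,0],
    [0.003,0.002,0.056,0,0.004,0],
    [0.003,0.002,0.065,0,0.004,0],
    [0.003,0.002,0.072,0,0.004,0],
    [0.003,0.002,0.074,0,0.004,0]
  ]
}}

```text
time_s: 14.17
ee_pos: [0.5161, -0.466, 0.0846]
tool_rot: [[0.996, 0.09, 0.001], [0.09, -0.996, 0.001], [0.001, -0.001, -1.0]]
wrist_force: [-0.2, 0.5, -0.9]
opening: 0.374
grasp_force: 0.0
```

>>> {"op": "arm_command", "data": {
  "plan": [
    [0,0,0,0,0,0],
    [0,0,0,0,0,0],
    [0,0,0,0,0,0],
    [0,0,0,0,0,0],
    [0,0,0,0,0,0],
    [0,0,0,0,0,0]
  ],
  "claw": 0.0,
  "squeeze": 25
}}

```text
time_s: 14.67
ee_pos: [0.5168, -0.4668, 0.0868]
tool_rot: [[0.996, 0.09, 0.003], [0.09, -0.996, -0.0], [0.003, 0.001, -1.0]]
wrist_force: [0.1, 0.4, 2.5]
opening: 0.174
grasp_force: 25.0
```

```bash
python3 -c "
from h import *
st()"
```

```text
t 14.67 p [ 0.5168 -0.4668  0.0868] yaw -84.83 F [0.06 0.4  2.46] M [-0.006  0.244  0.018] open 0.174 g 25.0 q7 -0.38
```

>>> {"op": "arm_command", "data": {
  "plan": [
    [0,0,-0.01,0,0,0],
    [0,0,-0.025,0,0,0],
    [0,0,-0.045,0,0,0],
    [0,0,-0.07,0,0,0],
    [0,0,-0.1,0,0,0],
    [0,0,-0.125,0,0,0],
    [0,0,-0.14,0,0,0],
    [0,0,-0.14,0,0,0]
  ]
}}

```text
time_s: 15.33
ee_pos: [0.5167, -0.4682, 0.2317]
tool_rot: [[0.996, 0.09, 0.007], [0.09, -0.996, -0.004], [0.006, 0.005, -1.0]]
wrist_force: [0.2, -0.4, -2.1]
opening: 0.176
grasp_force: 25.0
```

```bash
python3 -c "
from h import *
st();go(.42,-.33,.24,-85);go(.42,-.03,.24,-85)"
```

```text
t 15.33 p [ 0.5167 -0.4682  0.2317] yaw -84.85 F [ 0.25 -0.41 -2.07] M [-0.075  0.135 -0.031] open 0.176 g 25.0 q7 -0.44
d [-0.0838, -0.1463, -0.0095] r [0.0045, -0.0065, 0.0026]
d [-0.0569, -0.4451, -0.0107] r [0.0045, -0.0065, 0.0026]
```

>>> {"op": "arm_command", "data": {
  "plan": [
    [-0.02,-0.035,-0.01,0,0,0],
    [-0.042,-0.073,-0.01,0,0,0],
    [-0.063,-0.11,-0.01,0,0,0],
    [-0.083,-0.14,-0.01,0,0,0],
    [-0.085,-0.18,-0.01,0,0,0],
    [-0.085,-0.22,-0.01,0,0,0],
    [-0.08,-0.26,-0.01,0,0,0],
    [-0.07,-0.3,-0.01,0,0,0]
  ]
}}

```text
time_s: 16.0
ee_pos: [0.4158, -0.2343, 0.2379]
tool_rot: [[0.996, 0.085, 0.003], [0.085, -0.996, 0.0], [0.003, 0.0, -1.0]]
wrist_force: [2.1, 0.7, -4.3]
opening: 0.174
grasp_force: 25.0
```

```bash
python3 -c "
from h import *
st();go(.43,.03,.24,-85);go(.43,.12,.24,-85);"
```

```text
t 16.00 p [ 0.4158 -0.2343  0.2379] yaw -85.13 F [ 2.08  0.69 -4.3 ] M [ 0.068  0.043 -0.004] open 0.174 g 25.0 q7 -1.22
d [0.0366, -0.2622, -0.002] r [0.0, -0.0032, -0.0023]
d [0.0442, -0.3519, -0.0019] r [0.0, -0.0032, -0.0023]
```

>>> {"op": "arm_command", "data": {
  "plan": [
    [0.015,-0.04,0,0,0,0],
    [0.022,-0.08,0,0,0,0],
    [0.028,-0.12,0,0,0,0],
    [0.032,-0.16,0,0,0,0],
    [0.036,-0.2,0,0,0,0],
    [0.04,-0.24,0,0,0,0],
    [0.044,-0.28,0,0,0,0],
    [0.05,-0.32,0,0,0,0]
  ]
}}

```text
time_s: 16.67
ee_pos: [0.4373, 0.0925, 0.2385]
tool_rot: [[0.996, 0.089, 0.002], [0.089, -0.996, 0.001], [0.002, -0.001, -1.0]]
wrist_force: [2.4, -1.5, -1.3]
opening: 0.177
grasp_force: 25.0
```

```bash
python3 -c "
from h import *
st();go(.4585,.2085,.20,-85)"
```

```text
t 16.67 p [0.4373 0.0925 0.2385] yaw -84.87 F [ 2.39 -1.49 -1.33] M [-0.098  0.049  0.038] open 0.177 g 25.0 q7 -1.87
d [0.0314, -0.1136, 0.0386] r [-0.0008, -0.002, 0.0023]
```

>>> {"op": "arm_command", "data": {
  "plan": [
    [0.01,-0.03,0,0,0,0],
    [0.02,-0.06,0,0,0,0],
    [0.031,-0.09,0,0,0,0],
    [0.031,-0.114,0.01,0,-0.002,0],
    [0.031,-0.114,0.025,0,-0.002,0],
    [0.031,-0.114,0.039,0,-0.002,0],
    [0.031,-0.114,0.039,0,-0.002,0],
    [0.031,-0.114,0.039,0,-0.002,0]
  ]
}}

```text
time_s: 17.33
ee_pos: [0.4584, 0.2068, 0.1992]
tool_rot: [[0.996, 0.089, -0.001], [0.089, -0.996, -0.001], [-0.001, 0.001, -1.0]]
wrist_force: [-0.3, -0.5, -0.8]
opening: 0.172
grasp_force: 25.0
```

```bash
python3 -c "
from h import *
st()
t0=dict(np.load('top1.npz')); s0=dict(np.load('scene0.npz')); t=snap('top'); s=snap('scene'); np.savez('s2.npz',**s); np.savez('t2.npz',**t)
f=lambda i,x,y,w,h,k: cv2.resize(i[y:y+h,x:x+w,::-1],None,fx=k,fy=k,interpolation=cv2.INTER_CUBIC)
a=f(t0['image'],137,208,30,25,9); b=f(s0['image'],165,145,40,35,9); c=f(s['image'],165,110,40,65,9); 
out=np.zeros((600,800,3),np.uint8)
out[:225,:270]=a; out[240:555,:360]=b; out[:585,400:760]=c
cv2.imwrite('pics/bush.png',out)"
```

```text
t 17.33 p [0.4584 0.2068 0.1992] yaw -84.87 F [-0.3  -0.49 -0.82] M [-0.021  0.099 -0.01 ] open 0.172 g 25.0 q7 -1.97
```

View pics/bush.png

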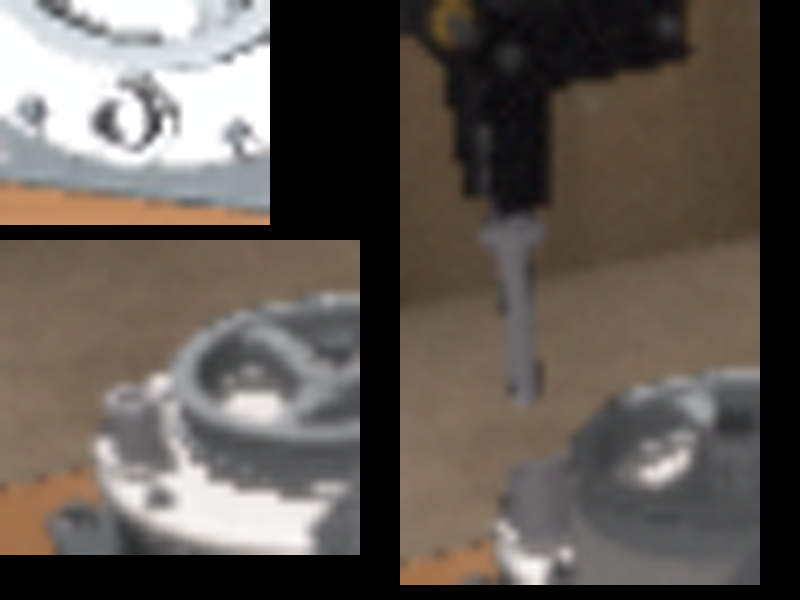

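```bash
python3 -c "
from h import *
t=dict(np.load('top1.npz')); s=dict(np.load('s2.npz'))
print('top bush',onz(t,151.0,220.7,.09),'px/mm',onz(t,152.0,220.7,.09)-onz(t,151.0,220.7,.09))
for uv in((178.66,161.5),(179.2,161.6)): print('scene bush',onz(s,*uv,.09))
tip=onz(s,178.25,154.2,.1184); print('scene tip',tip)
print('predict tcp axis tip px',proj(s,[.4584,.2068,.1184]), proj(s,[.4584,.2068,.09]))
"
```

```text
top bush [0.4592776  0.20546295 0.09      ] px/mm [ 7.31708734e-05 -2.95666155e-03  0.00000000e+00]
scene bush [0.45790839 0.21623784 0.09      ]
scene bush [0.45927172 0.21455239 0.09      ]
scene tip [0.4587948 0.2142858 0.1184   ]
predict tcp axis tip px (np.float64(178.8907089973947), np.float64(155.0195500619639)) (np.float64(179.73278798475323), np.float64(162.50286795214564))
```

Relative to the bush in the scene view, the pin tip is within about 1 mm. I'll lower it to the mouth.

>>> {"op": "arm_command", "data": {
  "plan": [
    [0,0,0.006,0,0,0],
    [0,0,0.012,0,0,0],
    [0,0,0.017,0,0,0],
    [0,0,0.022,0,0,0],
    [0,0,0.026,0,0,0],
    [0,0,0.029,0,0,0],
    [0,0,0.032,0,0,0],
    [0,0,0.034,0,0,0]
  ]
}}

```text
time_s: 18.1
ee_pos: [0.4589, 0.2076, 0.1653]
tool_rot: [[0.996, 0.09, 0.0], [0.09, -0.996, 0.0], [0.0, -0.0, -1.0]]
wrist_force: [0.2, 1.9, -0.4]
opening: 0.175
grasp_force: 25.0
```

```bash
python3 -c "
from h import *
st()"
```

```text
t 18.10 p [0.4589 0.2076 0.1653] yaw -84.83 F [ 0.21  1.94 -0.37] M [ 0.249  0.16  -0.045] open 0.175 g 25.0 q7 -1.95
```

The tip has entered, with a light sideways touch in +y. I'll shift 0.7 mm that way and keep lowering slowly.

>>> {"op": "arm_command", "data": {
  "plan": [
    [0,-0.0007,0.001,0,0,0],
    [0,-0.0007,0.003,0,0,0],
    [0,-0.0007,0.005,0,0,0],
    [0,-0.0007,0.007,0,0,0],
    [0,-0.0007,0.009,0,0,0],
    [0,-0.0007,0.011,0,0,0],
    [0,-0.0007,0.013,0,0,0],
    [0,-0.0007,0.015,0,0,0]
  ]
}}

```text
time_s: 18.77
ee_pos: [0.4588, 0.2083, 0.1504]
tool_rot: [[0.996, 0.09, 0.0], [0.09, -0.996, 0.0], [0.0, -0.0, -1.0]]
wrist_force: [-0.0, 1.6, -0.1]
opening: 0.176
grasp_force: 25.0
```

```bash
python3 -c "
from h import *
st()"
```

```text
t 18.77 p [0.4588 0.2083 0.1504] yaw -84.83 F [-0.04  1.57 -0.08] M [ 0.29   0.126 -0.023] open 0.176 g 25.0 q7 -1.94
```

>>> {"op": "arm_command", "data": {
  "plan": [
    [0,-0.0005,0.003,0,0,0],
    [0,-0.0005,0.007,0,0,0],
    [0,-0.0005,0.011,0,0,0],
    [0,-0.0005,0.015,0,0,0],
    [0,-0.0005,0.018,0,0,0],
    [0,-0.0005,0.021,0,0,0],
    [0,-0.0005,0.024,0,0,0],
    [0,-0.0005,0.026,0,0,0]
  ]
}}

```text
time_s: 19.43
ee_pos: [0.4587, 0.2086, 0.1241]
tool_rot: [[0.996, 0.09, 0.0], [0.09, -0.996, -0.0], [0.0, 0.0, -1.0]]
wrist_force: [1.3, -0.5, -0.9]
opening: 0.173
grasp_force: 25.0
```

```bash
python3 -c "
from h import *
st()"
```

```text
t 19.43 p [0.4587 0.2086 0.1241] yaw -84.83 F [ 1.3  -0.5  -0.93] M [-0.027  0.166 -0.036] open 0.173 g 25.0 q7 -1.93
```

>>> {"op": "arm_command", "data": {
  "plan": [
    [0,0,0.002,0,0,0],
    [0,0,0.004,0,0,0],
    [0,0,0.006,0,0,0],
    [0,0,0.008,0,0,0],
    [0,0,0.01,0,0,0],
    [0,0,0.011,0,0,0]
  ]
}}

```text
time_s: 19.93
ee_pos: [0.4587, 0.2086, 0.1133]
tool_rot: [[0.996, 0.09, 0.0], [0.09, -0.996, -0.0], [0.0, 0.0, -1.0]]
wrist_force: [0.8, 1.1, -1.1]
opening: 0.177
grasp_force: 25.0
```

```bash
python3 -c "
from h import *
st()"
```

```text
t 19.93 p [0.4587 0.2086 0.1133] yaw -84.83 F [ 0.79  1.1  -1.13] M [-0.017  0.128 -0.011] open 0.177 g 25.0 q7 -1.92
```

It is past the disc level with no resistance, so the tip is in the slot. I'll continue down to the collar.

>>> {"op": "arm_command", "data": {
  "plan": [
    [0,0,0.001,0,0,0],
    [0,0,0.002,0,0,0],
    [0,0,0.003,0,0,0],
    [0,0,0.004,0,0,0],
    [0,0,0.005,0,0,0],
    [0,0,0.006,0,0,0],
    [0,0,0.007,0,0,0],
    [0,0,0.008,0,0,0]
  ]
}}

```text
time_s: 20.6
ee_pos: [0.4588, 0.2087, 0.1055]
tool_rot: [[0.996, 0.09, 0.0], [0.09, -0.996, -0.0], [0.0, 0.0, -1.0]]
wrist_force: [0.4, -0.9, -2.1]
opening: 0.176
grasp_force: 25.0
```

```bash
python3 -c "
from h import *
st()"
```

```text
t 20.60 p [0.4588 0.2087 0.1055] yaw -84.82 F [ 0.43 -0.88 -2.13] M [-0.03   0.118  0.009] open 0.176 g 25.0 q7 -1.91
```

>>> {"op": "arm_command", "data": {
  "plan": [
    [0,0,0.0005,0,0,0],
    [0,0,0.001,0,0,0],
    [0,0,0.0015,0,0,0],
    [0,0,0.002,0,0,0],
    [0,0,0.0025,0,0,0],
    [0,0,0.003,0,0,0]
  ]
}}

```text
time_s: 21.1
ee_pos: [0.4591, 0.2088, 0.1045]
tool_rot: [[0.996, 0.09, 0.0], [0.09, -0.996, 0.001], [0.0, -0.001, -1.0]]
wrist_force: [-10.3, -5.2, 28.9]
opening: 0.179
grasp_force: 25.0
```

```bash
python3 -c "
from h import *
st()"
```

```text
t 21.10 p [0.4591 0.2088 0.1045] yaw -84.84 F [-10.25  -5.23  28.91] M [-1.375  2.543  0.016] open 0.179 g 25.0 q7 -1.91
```

The collar is seated at the expected height. I'll take off the load and let go.

>>> {"op": "arm_command", "data": {
  "plan": [
    [0,0,-0.001,0,0,0],
    [0,0,-0.0018,0,0,0],
    [0,0,-0.0018,0,0,0]
  ]
}}

```text
time_s: 21.35
ee_pos: [0.459, 0.2088, 0.1048]
tool_rot: [[0.996, 0.09, 0.001], [0.09, -0.996, 0.0], [0.001, -0.0, -1.0]]
wrist_force: [-2.0, -1.5, 6.7]
opening: 0.172
grasp_force: 25.0
```

>>> {"op": "arm_command", "data": {
  "plan": [
    [0,0,0,0,0,0],
    [0,0,0,0,0,0],
    [0,0,0,0,0,0],
    [0,0,0,0,0,0],
    [0,0,0,0,0,0],
    [0,0,0,0,0,0]
  ],
  "claw": 0.45
}}

```text
time_s: 21.85
ee_pos: [0.4588, 0.2086, 0.1043]
tool_rot: [[0.996, 0.09, 0.0], [0.09, -0.996, -0.0], [0.0, 0.0, -1.0]]
wrist_force: [-0.1, -0.6, 0.5]
opening: 0.439
grasp_force: 0.0
```

```bash
python3 -c "
from h import *
st()"
```

```text
t 21.85 p [0.4588 0.2086 0.1043] yaw -84.83 F [-0.13 -0.57  0.51] M [-0.042  0.096  0.   ] open 0.439 g 0.0 q7 -1.91
```

Released cleanly. Next I'll rise straight up, move clear and check.

>>> {"op": "arm_command", "data": {
  "plan": [
    [0,0,-0.02,0,0,0],
    [0,0,-0.045,0,0,0],
    [0,0,-0.08,0,0,0],
    [0,0,-0.12,0,0,0],
    [0,-0.03,-0.14,0,0,0],
    [0,-0.07,-0.14,0,0,0],
    [0,-0.11,-0.14,0,0,0],
    [0,-0.15,-0.14,0,0,0]
  ]
}}

```text
time_s: 22.52
ee_pos: [0.445, 0.3599, 0.2451]
tool_rot: [[0.996, 0.09, 0.001], [0.09, -0.996, 0.002], [0.001, -0.002, -1.0]]
wrist_force: [1.4, -0.4, 1.2]
opening: 0.447
grasp_force: 0.0
```

>>> {"op": "arm_command", "data": {
  "plan": [
    [0,-0.04,0,0,0,0],
    [0,-0.06,0,0,0,0],
    [0,-0.06,0,0,0,0],
    [0,-0.06,0,0,0,0],
    [0,-0.06,0,0,0,0],
    [0,-0.06,0,0,0,0]
  ]
}}

```text
time_s: 23.02
ee_pos: [0.4406, 0.4163, 0.2445]
tool_rot: [[0.996, 0.088, 0.001], [0.088, -0.996, -0.0], [0.001, 0.0, -1.0]]
wrist_force: [0.2, -0.0, -0.0]
opening: 0.449
grasp_force: 0.0
```

```bash
python3 -c "
from h import *
st(); t=snap('top'); s=snap('scene')
C=cloud(t).reshape(-1,3); d=C[:,:2]-np.array([.5401,.2018]); R=np.hypot(*d.T); sp=(C[:,2]>.076)&(C[:,2]<.092)&(R>.022)&(R<.05); A=np.arctan2(d[:,1],d[:,0])
print('turn',(-17.06-np.degrees(np.angle(np.exp(3j*A[sp]).mean()))/3)%120, sp.sum())
b=C[(abs(C[:,0]-.459)<.02)&(abs(C[:,1]-.208)<.02)]; print('pin top z',np.sort(b[:,2])[-6:].round(3))
f=lambda i,x,y,w,h,k: cv2.resize(i[y:y+h,x:x+w,::-1],None,fx=k,fy=k,interpolation=cv2.INTER_CUBIC)
cv2.imwrite('pics/end.png',np.hstack([f(t['image'],110,150,70,90,5.5),f(s['image'],160,120,70,90,5.5)]))"
```

```text
t 23.02 p [0.4406 0.4163 0.2445] yaw -84.95 F [ 0.23 -0.03 -0.  ] M [-0.032  0.179 -0.044] open 0.449 g 0.0 q7 -2.23
turn 15.837743122684348 126
pin top z [0.136 0.136 0.137 0.137 0.138 0.139]
```

View pics/end.png

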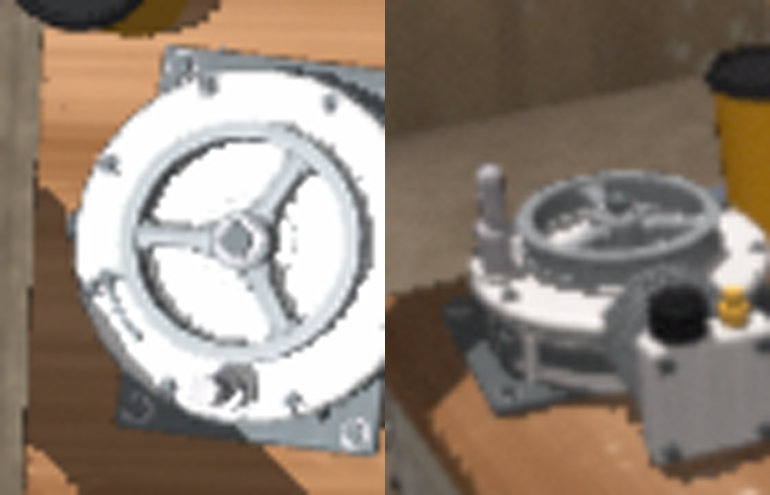

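The pin stands upright at about (490,225) in the scene half with its collar on the bush. Its top reads about 0.136 m, against 0.133 m expected when home and 0.145 m if proud. The pulley hasn't moved (about 136° of turn). Handing in.

```bash
python3 -c "
from h import *
print(job.sign_off())"
```

```text
the job is handed in; nothing more can be done
None
```

I turned the pulley about 136° clockwise to just past TDC, and the locking pin is seated with its collar on the bush, released, with the arm clear; the job is handed in, but the sign-off returned no verdict.

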